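Put the bedside things back in their own places

TASK

The remote control, the mug and the alarm clock have ended up in one another's places: put the remote in the middle of the wicker tray, lying flat and lengthwise, the mug upright in the middle of the round cork coaster, and the clock upright in the middle of the square wooden stand with its sides parallel to the stand's edges. Their places are all taken, so use the empty grey felt mat as the free spot: set one of them down on it and let go while you move the others. Set everything down gently (do not drop it), keep the mug upright all the time, and do not disturb the book and the candle tin.

Things in the scene. Friction and masses are not known exactly. Their poses are not given: they have to be found in the camera images.
- remote: black TV remote control, a flat bar 44 (x) by 130 (y, its length) by 22 (z, thickness) mm with grey keys on top; loose, 70 to 180 g. Origin: centre of its underside; z up. At the start it lies on the cork coaster, overhanging it. Grip it across its 44 mm width
- mug: white ceramic mug, empty, 62 mm across at the rim and 72 mm high, nearly straight sides, wall 4 mm, open at the top; its handle sticks out at its +y side. Loose, about 150 to 300 g. Origin: centre of its underside; z up. At the start it stands on the wooden stand. It can be gripped across its outside along its own x, clear of the handle
- clock: grey box-shaped alarm clock, 40 deep (x) by 70 wide (y) by 62 mm high, flat-sided, with a round white dial on its -x face and a black key on top; loose, 120 to 260 g. Origin: centre of its underside; z up. At the start it stands in the wicker tray. Grip it across its 40 mm depth
- basket: brown wicker tray, fixed, open at the top, outside 130 (x) by 190 (y, its length) by 22 mm high, walls 5 mm, inside 120 by 180 mm, inner floor 5 mm above the table. Origin: centre of its underside, on the table. The remote's own place, its length along the tray's length, either way round
- coaster: round cork coaster, fixed, 110 mm across, flat top 8 mm above the table. Origin: centre of its underside. The mug's own place; the handle may point anywhere
- stand: square pale wooden stand, fixed, 100 by 100 mm with sides along x and y, flat top 15 mm above the table. Origin: centre of its underside. The clock's own place; the dial may face any of the four sides
- mat: grey felt mat, fixed, 100 (x) by 150 (y) mm, flat top 4 mm above the table, empty at the start: the free spot. Origin: centre of its underside
- book: closed grey hardback with a plain orange panel on the cover, 105 by 150 by 22 mm, lying flat on the table among the places; loose, to be left alone. Origin: centre of its underside
- candle: tea-light candle in an aluminium tin, 52 mm across and 35 mm high, standing on the table; loose, to be left alone. Origin: centre of its underside
Mind the look-alikes: they are no part of the job. Leave any purple or yellow look-alike of the clock alone.

How it is judged (in metres and radians):
On the way:
1. one of the three things is set down on the felt mat and let go (((x of remote in the frame of mat between -0.05 and 0.05 m and y of remote in the frame of mat between -0.075 and 0.075 m and z of remote in the frame of mat between 0.001 and 0.01 m and linear speed of remote below 0.03 m/s and contact force between remote and the fingers below 0.05 N) or (x of mug in the frame of mat between -0.05 and 0.05 m and y of mug in the frame of mat between -0.075 and 0.075 m and z of mug in the frame of mat between 0.001 and 0.01 m and linear speed of mug below 0.03 m/s and contact force between mug and the fingers below 0.05 N) or (x of clock in the frame of mat between -0.05 and 0.05 m and y of clock in the frame of mat between -0.075 and 0.075 m and z of clock in the frame of mat between 0.001 and 0.01 m and linear speed of clock below 0.03 m/s and contact force between clock and the fingers below 0.05 N))), for 0.2 s.
At the end, for the whole second after the job is handed in: remote flat on the tray floor within 0.2 rad of the tray's length, mug upright on the coaster, clock upright on the stand within 0.2 rad of parallel to its edges; each within 15 mm of its place's centre, let go and at rest (horizontal distance between remote and basket below 0.015 m and z of remote in the frame of basket between 0.002 and 0.009 m and angle between each of remote, mug, clock's own z axis and vertical below 0.1 rad and linear speed of each of remote, mug, clock below 0.02 m/s and angular speed of each of remote, mug, clock below 0.2 rad/s and contact force between each of remote, mug, clock and the fingers below 0.05 N and angle between the y axis of remote and the y axis of basket, either way round below 0.2 rad and horizontal distance between mug and coaster below 0.015 m and z of mug in the frame of coaster between 0.005 and 0.012 m and horizontal distance between clock and stand below 0.015 m and z of clock in the frame of stand between 0.012 and 0.019 m and (angle between the x axis of clock and the x axis of stand, either way round below 0.2 rad or angle between the x axis of clock and the y axis of stand, either way round below 0.2 rad)); the robot touches nothing.
It fails at once if the remote, mug or clock is dropped (falls free by more than about 2 cm) ((contact force between remote and the fingers below 0.05 N and linear speed of remote above 0.65 m/s) or (contact force between mug and the fingers below 0.05 N and linear speed of mug above 0.65 m/s) or (contact force between clock and the fingers below 0.05 N and linear speed of clock above 0.65 m/s)).
It fails at once if the mug is tipped by more than 0.6 rad (angle between mug's own z axis and vertical above 0.6 rad).
It fails at once if the book is pushed more than 25 mm from where it lay (distance of book from where it was at the start of the episode above 0.025 m).
It fails at once if the candle tin is pushed more than 25 mm or tipped over (distance of candle from where it was at the start of the episode above 0.025 m or angle between candle's own z axis and vertical above 0.5 rad).
It also fails if it takes over 112 s, if anything falls off the work surface, if the arm or the gripper's body presses on something with over 40 N, if the wrist force passes 120 N, or if a joint passes its speed limit or range.

ROBOT

A 6-joint arm with a two-finger parallel gripper is mounted at the origin on the work surface. World frame = base frame: x ahead of the robot, y to its left, z up, the work surface at z = 0. Lengths are in mm, angles in rad, forces in N, time in s.
With the tool pointing down it reaches from about 350 to 775 mm from the base axis. Payload 7.3 kg.
Tool frame: the origin (TCP) lies at the very end of the fingers, on their centre line; the grasp point (between the pads) lies 19 mm behind it; z points along the fingers, y is the line along which they close (so a half turn about z gives the same grasp; the last joint's range is limited). The gripper opens to 92 mm and grips with 3 to 60 N. Pads are 19 mm wide; open, the fingers measure 130 mm over their backs; the gripper's body (75 mm by 190 mm) begins 47 mm behind the grasp point.
Start: joints at [-1.494, 0.342, 1.524, -0, 1.275, -0.146], TCP at [116.026, -512.038, 226.741] pointing down, gripper open.
Joint ranges: [-2.53, 2.53], [-0.77, 2.02], [0.04, 2.7], [-1, 4.14], [0.28, 2.66], [-3.11, 3.11]. Speed limits (rad/s): [2.57, 2.57, 3.14, 3.14, 3.14, 3.14].

INTERFACE

Orientations are given as [roll, pitch, yaw] about the fixed x, y, z axes, in that order (R = Rz(yaw) Ry(pitch) Rx(roll)).
In Python, from plant import get_obs, vision, workorder gives the robot as it stands.
- The arm moves only by the shell command python3 -m pendant 'ROWS' [OPENING]. ROWS is a JSON object of lists of equal length, an entry for each row: "dp": the shift along the tool's x, y, z in m, a list of three; "rotation": the turn, a rotation vector about the tool's x, y, z in rad, a list of three. A call has 1 to 8 rows; each row is the pose to reach, as a shift and turn from the pose commanded when the call began, along the tool's axes at that moment; what a row does not reach only later rows make up. A row lasts 1/8 s, in which the tool goes at most 62.5 mm and 10.7 degrees, less where a joint would pass 70% of its speed; a pose out of reach is approached as far as the arm can. A call with a gripper value outside its range is refused whole. OPENING is the finger opening in m, from 0 to 0.0918, set as the call begins (- or left out, the last holds). The fingers move at their own pace and stop on an object; the grip force is fixed at half the most. Time passes only in rows, so rows that repeat a pose let the fingers close. It gives the time, the measured TCP pose, the force, the opening and the grip force at its end, in the units of the state.
- get_obs(): the state, without advancing time (a new reading comes with each control period).
- vision.capture(name): name is "scene" or "top" or "wrist"; returns a dict with "pixels" (400x640x3 uint8, red, green, blue), "vfov" (degrees; the focal length in pixels is half the picture's height over the tangent of half this angle, whatever the lens; pixels are square), "cx", "cy" (the principal point, pixels), "pose" (4x4, takes a point from camera to world coordinates); the wrist camera has in their place "T_tool_cam" (4x4, takes a point from camera to tool coordinates, whose origin is the TCP and whose axes are the flange's). Camera axes: x right, y up, looking along -z (the intrinsics and any distortion apply to the point x, -y, -z); pixel columns grow to the right and rows downward; lengths in mm; the calibration is good to about 2 mm. The wrist camera is an equidistant fisheye: a pixel r from the principal point sees the ray r / f radians off the axis. A picture is of the moment at which its call begins: read the wrist's pose just before it. There is no depth.
- workorder.close_job(): hands the job in; it is judged then, once.
The state is a dict: "time": time; "joint_positions": joint angles; "dq": joint speeds; "tau": joint torques, N m; "tool_pos": TCP position; "tcp_rot": TCP orientation; "contact_force": force on the tool from outside, world axes, zero at the start; "moment": the same for the moment, N m; "grip_width": finger opening in mm; "finger_force": force on a finger pad.
Only numpy, scipy, OpenCV 4.12 (cv2) and the standard library are available. Lean on these libraries where they do the work, as an engineer would, in place of code of your own. Each camera call takes 0.05 s, during which the arm holds its last target. There are 200 camera calls.

## Working session

There is one attempt and no reset: what is moved stays moved. The work goes in short steps, Python scripts to look and compute and a shell command to move; the robot and the scene stay as the last step left them, time stands still between calls to the robot, and variables do not carry over. Pictures are saved under pics/ and viewed, at most 14 in all, crops included, and the job is handed in when it is done.

```bash
mkdir -p pics; ls
python3 - <<'E'
from plant import get_obs, vision
import cv2
print(get_obs())
for n in("scene","top"):
    c=vision.capture(n); cv2.imwrite(f"pics/{n}0.png",c["pixels"][:,:,::-1]); print(n,c["vfov"],c["cx"],c["cy"],c["pose"],[k for k in c])
E
```

```text
pics
{'time': 0.0, 'joint_positions': array([-1.49400145e+00,  3.42727453e-01,  1.52502324e+00, -5.99304461e-06,
        1.27537715e+00, -1.46003320e-01]), 'dq': array([ 1.22855903e-03,  1.86164394e-03,  5.33443767e-05, -1.06799514e-04,
        9.20340553e-04, -1.27072622e-03]), 'tau': array([-1.76540649e-03, -4.31245565e+01, -2.44220263e+01,  7.16583082e-02,
        5.58322587e-02, -9.73074975e-05]), 'tool_pos': array([ 115.99063326, -511.61232959,  226.04032834]), 'tcp_rot': array([-3.14007296e+00, -2.17677599e-04,  2.22799783e-01]), 'contact_force': array([ 0.31695082, -0.07943159,  0.27268823]), 'moment': array([ 0.0271874, -0.0048163, -0.0265885]), 'finger_force': 0.0, 'grip_width': 91.73781162098152}
scene 49.49921253490086 314.46882151203306 204.17137762552622 [[-6.90509621e-01 -5.29452147e-01  4.92825413e-01  1.00063389e+03]
 [ 7.23323203e-01 -5.05348720e-01  4.70559471e-01  4.27590881e+02]
 [-9.00308602e-05  6.81397898e-01  7.31913176e-01  7.83415237e+02]
 [ 0.00000000e+00  0.00000000e+00  0.00000000e+00  1.00000000e+00]] ['pixels', 'vfov', 'cx', 'cy', 'pose']
top 52.839342935498834 318.98237105329787 200.7643907657942 [[ 2.58645174e-02  9.96703946e-01 -7.68912863e-02  4.34010517e+02]
 [-9.99647755e-01  2.62451784e-02  3.94408886e-03 -4.08300186e+01]
 [ 5.94911445e-03  7.67621898e-02  9.97031682e-01  9.39940643e+02]
 [ 0.00000000e+00  0.00000000e+00  0.00000000e+00  1.00000000e+00]] ['pixels', 'vfov', 'cx', 'cy', 'pose']
```

View pics/top0.png

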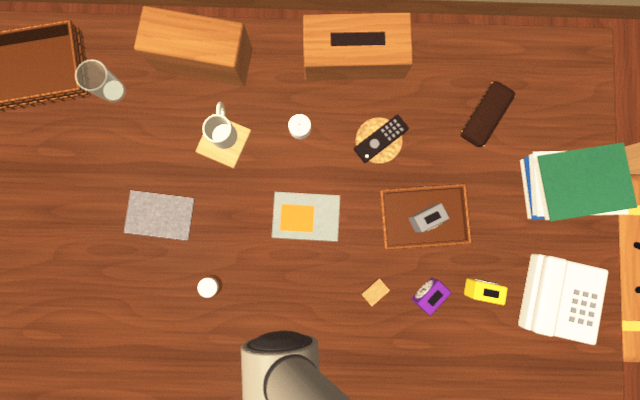

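View pics/scene0.png

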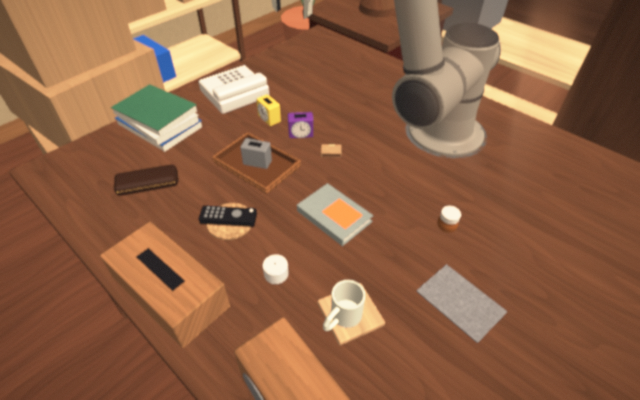

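The top view shows mat (159,215), mug on the tilted stand (217,130), candle (299,126), remote on coaster (380,140), book (306,217), clock in tray (429,218); a pill bottle sits at (207,287). The scene view agrees. Next I'll segment.

```bash
cat > h.py <<'E'
import numpy as np, cv2
from plant import get_obs, vision
def ray(c,px,z):
    px=np.atleast_2d(np.array(px,float)); f=200/np.tan(np.radians(c["vfov"]/2))
    d=np.c_[(px[:,0]-c["cx"])/f,-(px[:,1]-c["cy"])/f,-np.ones(len(px))]@c["pose"][:3,:3].T
    o=c["pose"][:3,3]; return (o+d*((z-o[2])/d[:,2])[:,None])[:,:2]
def rect(c,mask,roi,z,hull=True):
    x0,y0,x1,y1=roi; m=np.zeros(mask.shape,np.uint8); m[y0:y1,x0:x1]=mask[y0:y1,x0:x1]
    m=cv2.morphologyEx(m.astype(np.uint8),cv2.MORPH_OPEN,np.ones((2,2),np.uint8))
    cs,_=cv2.findContours(m,cv2.RETR_EXTERNAL,cv2.CHAIN_APPROX_NONE); k=max(cs,key=cv2.contourArea)
    p=ray(c,k[:,0,:],z); r=cv2.minAreaRect(p.astype(np.float32)); b=cv2.boxPoints(r)
    e=b[1]-b[0]; g=b[2]-b[1]; l=e if np.hypot(*e)>np.hypot(*g) else g
    a=np.arctan2(l[1],l[0]) # long side direction
    return np.round(r[0],1),np.round(r[1],1),round(float((a+np.pi/2)%np.pi-np.pi/2),3),k
E
python3 - <<'E'
from h import *
c=vision.capture("top"); im=c["pixels"]; hsv=cv2.cvtColor(im,cv2.COLOR_RGB2HSV); H,S,V=[hsv[:,:,i].astype(int) for i in range(3)]
for n,p in dict(mat=(159,215),clock=(420,220),remote=(366,152),coaster=(360,130),stand=(207,145),stand2=(235,155),rim=(440,187),floor=(400,230),table=(340,100),table2=(250,200),book=(330,230),mug=(210,124),candle=(299,126)).items(): print(n,hsv[p[1],p[0]])
jobs=dict(mat=((S<60),(115,180,205,250),4),book=((S<60)|((H<25)&(V>220)),(262,182,350,250),22),
 remote=((V<60)&(S<140),(345,105,420,170),19),clock=((S<60),(395,195,460,240),36),
 coaster=((H>10)&(V>150),(345,105,420,170),8),stand=((H>12)&(V>150)&(S>50),(190,112,255,172),15),candle=(S<60,(280,105,320,145),35),bottle=(S<60,(190,270,225,305),40))
v=im[:,:,::-1].copy()
for n,(m,r,z) in jobs.items():
    try: *o,k=rect(c,m,r,z); print(n,*o); cv2.drawContours(v,[k],-1,(255,0,255),1)
    except Exception as e: print(n,e)
cv2.imwrite("pics/t1.png",cv2.resize(v[80:310,110:490],None,fx=2.1,fy=2.1,interpolation=cv2.INTER_CUBIC))
E
```

```text
mat [ 17  42 208]
clock [ 14  35 204]
remote [10 93 63]
coaster [ 17 143 238]
stand [ 24  98 254]
stand2 [ 24  94 254]
rim [ 12 183 190]
floor [ 10 175 159]
table [ 11 168 150]
table2 [ 10 165 162]
book [ 27  32 222]
mug [ 19  71 157]
candle [ 25  12 255]
mat [461.6 323.5] [148.1  98.1] 1.473
book [467.3 -17.1] [148.2 103.9] 1.54
remote [ 664.7 -232.4] [2.4 2.3] 0.01
clock [ 468.6 -294.8] [42.9 80.3] -1.094
coaster [ 680.8 -150.9] [ 44.1 119.1] -0.88
stand [637.7 180. ] [102.8 101.8] 1.195
candle [674.7   4. ] [50.6 52.3] -0.75
bottle [304.4 195.9] [39.1 41.9] -1.546
```

View pics/t1.png

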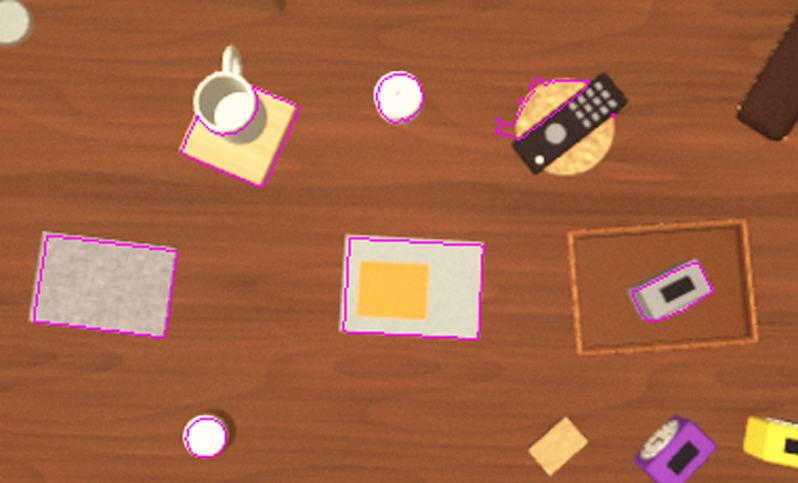

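Masks for mat, book, stand, candle are good. Now I want zoomed crops of the clock, remote and mug.

Run:
```python
from h import *
im=cv2.imread("pics/top0.png")
def cr(x,y,w,h,f=6): return cv2.resize(im[y:y+h,x:x+w],None,fx=f,fy=f,interpolation=cv2.INTER_CUBIC)
a=cr(400,195,60,46); b=cr(190,95,60,46); d=cr(350,110,66,54)
o=np.zeros((600,800,3),np.uint8); o[:276,:360]=a; o[276:552,:360]=b; o[:324,390:786]=d
cv2.imwrite("pics/z.png",o)
```

```text
(no output)
```

View pics/z.png

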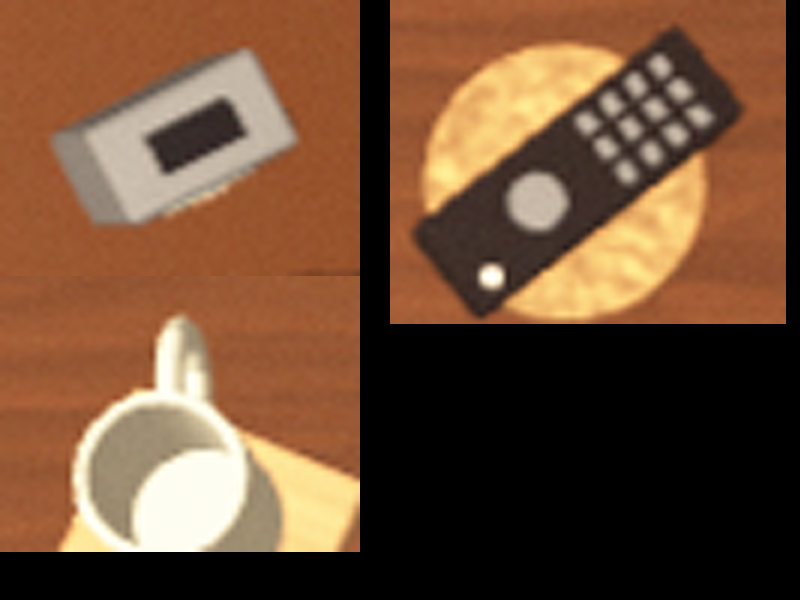

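Clock top face corners, remote corners, coaster extremes and mug rim (centre ~ (217,128)) can be read off directly.

Run:
```python
from h import *
c=vision.capture("top")
def q(n,pts,off,f,z):
    w=ray(c,np.array(pts)/f+np.array(off)-0.4*(f!=1),z); r=np.roll(w,-1,0)-w
    print(n,w.mean(0).round(1),np.hypot(*r.T).round(0),np.arctan2(r[:,1],r[:,0]).round(3))
q("clock",[(88,132),(247,48),(299,140),(138,222)],(400,195),6,67)
q("remote",[(25,233),(284,25),(353,104),(90,318)],(350,110),6,30)
q("coaster",[(33,180),(170,42),(317,190),(185,321)],(350,110),6,8)
q("tray",[(570,233),(745,220),(757,341),(580,354)],(110,80),2.1,22)
q("mug",[(75,200),(162,114),(248,200),(162,286)],(190,95),6,87)
w=ray(c,[(190+183/6,95+44/6)],15+50);print("handle tip",w)
# scene check
s=vision.capture("scene")
def q2(n,pts,z): print(n,ray(s,pts,z).mean(0).round(1))
q2("mat",[(450,266),(506,312),(478,339),(418,291)],4)
q2("mugrim",[(331.5,296),(348,282),(364.5,296),(348,310)],87)
q2("tray",[(246,135),(299,162),(266,189),(214,160)],22)
q2("clock top",[(247,139),(271,143),(265,154),(243,149)],67)
```

```text
clock [ 472.1 -290.1] [66. 38. 66. 37.] [-1.063 -2.619  2.062  0.52 ]
remote [ 652.8 -183.1] [129.  40. 131.  41.] [-0.864 -2.415  2.282  0.669]
coaster [ 652.6 -181.8] [77. 82. 74. 81.] [-0.752 -2.348  2.378  0.839]
tray [ 476.1 -288.2] [192. 132. 193. 132.] [-1.47  -3.045  1.669  0.096]
mug [651.2 180.2] [44. 44. 44. 45.] [-0.744 -2.33   2.401  0.82 ]
handle tip [[714.67631224 179.7840965 ]]
mat [462.5 328.9]
mugrim [655.3 182.8]
tray [ 481.1 -282.7]
clock top [ 473.7 -282.1]
```

```bash
cat > go.py <<'E'
import sys
from h import *
from scipy.spatial.transform import Rotation as R
o=get_obs(); x,y,z,yaw=map(float,sys.argv[1:5]); r=R.from_euler('xyz',o["tcp_rot"])
d=r.inv().apply(np.array([x,y,z])-o["tool_pos"])/1000; t=(r.inv()*R.from_euler('xyz',[np.pi,0,yaw])).as_rotvec()
print("dp",d.round(4),"rot",t.round(3),"pos",o["tool_pos"].round(1),o["tcp_rot"].round(3),"j",o["joint_positions"].round(2),"t",o["time"],"w",round(o["grip_width"],1),"ff",round(o["finger_force"],1))
E
python3 go.py 472 -290 200 2.08
```

```text
dp [ 0.3962 -0.1377  0.0266] rot [-0.000e+00 -1.000e-03 -1.857e+00] pos [ 116.  -511.9  226.4] [-3.141 -0.     0.223] j [-1.49  0.34  1.52  0.    1.28 -0.15] t 0.25 w 91.6 ff 0.0
```

```bash
python3 -m pendant '{"dp":[[0.06,-0.02,0],[0.12,-0.04,0],[0.18,-0.06,0.005],[0.24,-0.08,0.01],[0.29,-0.1,0.015],[0.34,-0.118,0.02],[0.37,-0.13,0.025],[0.396,-0.138,0.0266]],"rotation":[[0,0,-0.185],[0,0,-0.37],[0,0,-0.55],[0,0,-0.74],[0,0,-0.92],[0,0,-1.1],[0,0,-1.29],[0,0,-1.47]]}' 0.0918; python3 go.py 472 -290 120 2.08
```

```text
time: 1.25
tool_pos: [472.7, -288.6, 199.6]
tcp_rot: [-3.141, -0.001, 1.7]
contact_force: [-0.4, -0.8, 0.2]
grip_width: 91.6
finger_force: 0.0
dp [-0.0013 -0.0009  0.0796] rot [-0.001 -0.001 -0.38 ] pos [ 472.7 -288.6  199.6] [-3.141e+00 -1.000e-03  1.700e+00] j [-0.69  0.42  1.49 -0.    1.24 -0.82] t 1.25 w 91.6 ff 0.0
```

```bash
python3 -m pendant '{"dp":[[-0.001,-0.001,0.02],[-0.001,-0.001,0.04],[-0.001,-0.001,0.06],[-0.001,-0.001,0.08],[-0.001,-0.001,0.08]],"rotation":[[0,0,-0.18],[0,0,-0.36],[0,0,-0.38],[0,0,-0.38],[0,0,-0.38]]}'
python3 - <<'E'
from h import *
c=vision.capture("wrist"); print(c["T_tool_cam"].round(2)); cv2.imwrite("pics/w1.png",c["pixels"][:,:,::-1])
E
python3 go.py 472 -290 27 2.08
```

```text
time: 1.88
tool_pos: [470.0, -290.4, 118.7]
tcp_rot: [-3.14, -0.003, 2.073]
contact_force: [-0.7, -0.4, 0.0]
grip_width: 91.9
finger_force: 0.0
[[ 0.0000e+00  9.6000e-01  2.7000e-01  7.1190e+01]
 [ 1.0000e+00 -0.0000e+00 -0.0000e+00  1.3000e-01]
 [-0.0000e+00  2.7000e-01 -9.6000e-01 -1.5712e+02]
 [ 0.0000e+00  0.0000e+00  0.0000e+00  1.0000e+00]]
dp [0.     0.0017 0.0928] rot [-0.001 -0.001 -0.007] pos [ 470.7 -290.9  119.8] [-3.141e+00 -1.000e-03  2.073e+00] j [-0.69  0.5   1.59 -0.    1.05 -1.19] t 1.925 w 91.2 ff 0.0
```

View pics/w1.png

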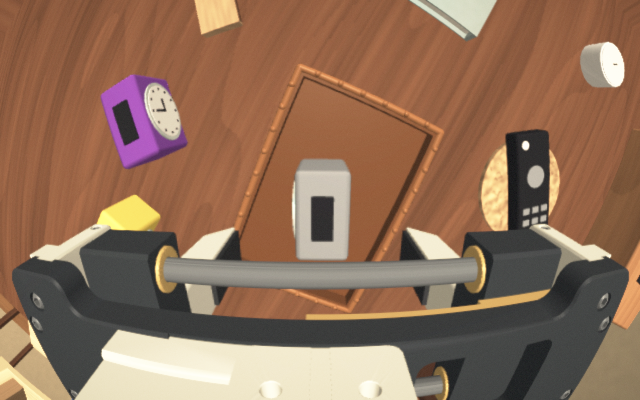

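The wrist view shows the clock (centre column ~323) centred between the fingers (238–403) and well aligned. Descend and grip.

```bash
python3 -m pendant '{"dp":[[0,0.0015,0.025],[0,0.0015,0.05],[0,0.0015,0.075],[0,0.0015,0.0928],[0,0.0015,0.0928]],"rotation":[[0,0,-0.007],[0,0,-0.007],[0,0,-0.007],[0,0,-0.007],[0,0,-0.007]]}' && python3 -m pendant '{"dp":[[0,0,0],[0,0,0],[0,0,0],[0,0,0],[0,0,0],[0,0,0]],"rotation":[[0,0,0],[0,0,0],[0,0,0],[0,0,0],[0,0,0],[0,0,0]]}' 0.03; python3 go.py 461.6 323.5 180 1.195
```

```text
time: 2.55
tool_pos: [472.0, -290.3, 27.2]
tcp_rot: [-3.141, -0.001, 2.08]
contact_force: [0.3, 0.9, 0.2]
grip_width: 92.1
finger_force: 0.0
time: 3.3
tool_pos: [472.1, -290.4, 27.3]
tcp_rot: [-3.141, 0.0, 2.08]
contact_force: [-0.2, 0.0, 1.5]
grip_width: 40.1
finger_force: 29.9
dp [ 0.5412  0.29   -0.1527] rot [-0.     0.     0.885] pos [ 472.1 -290.4   27.3] [-3.141  0.     2.08 ] j [-0.69  0.63  1.67 -0.    0.84 -1.2 ] t 3.3 w 40.1 ff 29.9
```

```bash
Z='[0,0,0]'; python3 -m pendant '{"dp":[[0,0,-0.015],[0,0,-0.04],[0,0,-0.07],[0,0,-0.1],[0.02,0.0107,-0.12],[0.055,0.0295,-0.12],[0.1,0.0536,-0.12],[0.145,0.0777,-0.12]],"rotation":[[0,0,0],[0,0,0],[0,0,0],[0,0,0],[0,0,0.05],[0,0,0.12],[0,0,0.2],[0,0,0.3]]}' ; python3 go.py 461.6 323.5 147 1.195
```

```text
time: 4.3
tool_pos: [469.1, -124.5, 148.1]
tcp_rot: [3.141, 0.0, 1.776]
contact_force: [1.1, 0.2, -1.9]
grip_width: 40.1
finger_force: 29.9
dp [0.4401 0.0839 0.001 ] rot [0.001 0.    0.581] pos [ 469.1 -124.5  148.1] [3.141 0.    1.776] j [-0.42  0.35  1.75  0.    1.04 -0.62] t 4.3 w 40.1 ff 29.9
```

```bash
python3 -m pendant '{"dp":[[0.055,0.0105,0],[0.11,0.021,0],[0.165,0.0315,0],[0.22,0.042,0],[0.275,0.0525,0],[0.33,0.063,0],[0.385,0.0735,0],[0.42,0.08,0]],"rotation":[[0,0,0.07],[0,0,0.15],[0,0,0.23],[0,0,0.31],[0,0,0.39],[0,0,0.47],[0,0,0.55],[0,0,0.581]]}' ; python3 go.py 461.6 323.5 27 1.195
```

```text
time: 5.3
tool_pos: [459.8, 304.1, 148.0]
tcp_rot: [3.141, -0.001, 1.199]
contact_force: [0.3, -0.7, -3.0]
grip_width: 39.6
finger_force: 29.9
dp [ 0.0186 -0.0054  0.121 ] rot [ 0.    -0.001  0.004] pos [459.8 304.1 148. ] [ 3.141e+00 -1.000e-03  1.199e+00] j [0.45 0.46 1.57 0.   1.11 0.82] t 5.3 w 39.6 ff 29.9
```

```bash
python3 -m pendant '{"dp":[[0.0186,-0.005,0.03],[0.0186,-0.005,0.06],[0.0186,-0.005,0.085],[0.0186,-0.005,0.102],[0.0186,-0.005,0.112],[0.0186,-0.005,0.118],[0.0186,-0.005,0.121],[0.0186,-0.005,0.121]],"rotation":[[0,0,0],[0,0,0],[0,0,0],[0,0,0],[0,0,0],[0,0,0],[0,0,0],[0,0,0]]}' ; python3 go.py 461.6 323.5 26 1.195
```

```text
time: 6.3
tool_pos: [462.9, 320.9, 26.7]
tcp_rot: [3.141, -0.001, 1.199]
contact_force: [0.3, -0.5, -2.3]
grip_width: 39.9
finger_force: 29.9
dp [ 0.002  -0.0022  0.0007] rot [ 0.001 -0.001  0.004] pos [462.9 320.9  26.7] [ 3.141e+00 -1.000e-03  1.199e+00] j [ 0.47  0.64  1.65 -0.    0.85  0.84] t 6.3 w 39.9 ff 29.9
```

```bash
python3 -m pendant '{"dp":[[0,0,0.0008],[0,0,0.0012]],"rotation":[[0,0,0],[0,0,0]]}' && python3 -m pendant '{"dp":[[0,0,0],[0,0,0],[0,0,0],[0,0,0],[0,0,-0.03],[0,0,-0.07],[0,0,-0.11],[0,0,-0.15]],"rotation":[[0,0,0],[0,0,0],[0,0,0],[0,0,0],[0,0,0],[0,0,0],[0,0,0],[0,0,0]]}' 0.0918; python3 go.py 652.8 -183.1 170 0.71;  python3 go.py 652.8 -183.1 170 2.28
```

```text
time: 6.55
tool_pos: [463.0, 320.9, 26.3]
tcp_rot: [3.141, -0.001, 1.199]
contact_force: [-2.9, -2.1, 8.5]
grip_width: 39.7
finger_force: 29.9
time: 7.55
tool_pos: [462.5, 320.7, 176.3]
tcp_rot: [-3.142, 0.0, 1.199]
contact_force: [0.3, -1.0, 0.5]
grip_width: 91.8
finger_force: 0.0
dp [-0.4001  0.3604  0.0064] rot [0.    0.    0.489] pos [462.5 320.7 176.3] [-3.142  0.     1.199] j [ 0.47  0.45  1.5  -0.    1.19  0.84] t 7.55 w 91.8 ff 0.0
dp [-0.4001  0.3604  0.0064] rot [-0.     0.    -1.081] pos [462.5 320.7 176.3] [-3.142  0.     1.199] j [ 0.47  0.45  1.5  -0.    1.19  0.84] t 7.55 w 91.8 ff 0.0
```

```bash
python3 -m pendant '{"dp":[[-0.03,0.027,0],[-0.075,0.0675,0],[-0.12,0.108,0],[-0.165,0.1485,0],[-0.21,0.189,0],[-0.255,0.2295,0],[-0.3,0.27,0],[-0.345,0.311,0]],"rotation":[[0,0,-0.15],[0,0,-0.3],[0,0,-0.45],[0,0,-0.6],[0,0,-0.75],[0,0,-0.9],[0,0,-1.05],[0,0,-1.081]]}' && python3 -m pendant '{"dp":[[0.03,0.06,0],[0.03,0.06,0]],"rotation":[[0,0,0],[0,0,0]]}' ; python3 go.py 652.8 -183.1 120 2.28
```

```text
time: 8.55
tool_pos: [627.4, -115.6, 175.1]
tcp_rot: [3.141, 0.0, 2.282]
contact_force: [0.6, 0.4, 0.1]
grip_width: 91.8
finger_force: 0.0
time: 8.8
tool_pos: [653.6, -50.6, 174.3]
tcp_rot: [3.141, -0.001, 2.28]
contact_force: [-0.1, 0.5, 0.5]
grip_width: 91.8
finger_force: 0.0
dp [-0.1001 -0.087   0.0541] rot [ 0.001 -0.001 -0.   ] pos [653.6 -50.6 174.3] [ 3.141e+00 -1.000e-03  2.280e+00] j [-0.19  0.62  1.2   0.    1.32 -0.9 ] t 8.8 w 91.8 ff 0.0
```

```bash
python3 -m pendant '{"dp":[[-0.035,-0.03,0.01],[-0.075,-0.065,0.03],[-0.1,-0.087,0.054],[-0.1,-0.087,0.054],[-0.1,-0.087,0.054]],"rotation":[[0,0,0],[0,0,0],[0,0,0],[0,0,0],[0,0,0]]}'
python3 - <<'E'
from h import *
c=vision.capture("wrist"); cv2.imwrite("pics/w2.png",c["pixels"][:,:,::-1])
E
python3 go.py 652.8 -183.1 12 2.28
```

```text
time: 9.43
tool_pos: [652.1, -183.5, 121.5]
tcp_rot: [3.141, -0.0, 2.281]
contact_force: [-0.7, 0.6, 0.4]
grip_width: 91.9
finger_force: 0.0
dp [-0.      0.0002  0.11  ] rot [0.001 0.001 0.001] pos [ 652.5 -183.2  122. ] [3.141e+00 1.000e-03 2.281e+00] j [-0.39  0.71  1.19  0.    1.24 -1.1 ] t 9.475 w 91.7 ff 0.0
```

View pics/w2.png

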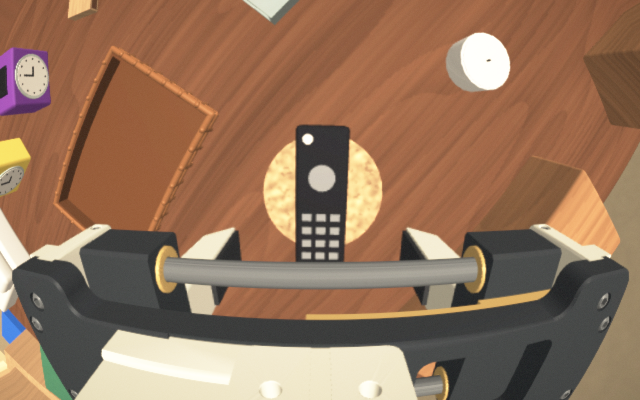

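The remote is centred (column ~321) and aligned. Descend to just above the cork and grip.

```bash
python3 -m pendant '{"dp":[[0,0,0.03],[0,0,0.06],[0,0,0.085],[0,0,0.1],[0,0,0.1095],[0,0,0.1095]],"rotation":[[0,0,0],[0,0,0],[0,0,0],[0,0,0],[0,0,0],[0,0,0]]}' && python3 -m pendant '{"dp":[[0,0,0],[0,0,0],[0,0,0],[0,0,0],[0,0,0],[0,0,0]],"rotation":[[0,0,0],[0,0,0],[0,0,0],[0,0,0],[0,0,0],[0,0,0]]}' 0.034; python3 go.py 476 -288.2 80 1.67
```

```text
time: 10.22
tool_pos: [652.1, -184.1, 11.7]
tcp_rot: [-3.142, -0.0, 2.28]
contact_force: [-0.2, 0.8, -0.1]
grip_width: 91.6
finger_force: 0.0
time: 10.98
tool_pos: [652.1, -184.4, 11.7]
tcp_rot: [3.142, 0.0, 2.28]
contact_force: [-0.8, 0.3, 0.4]
grip_width: 43.9
finger_force: 29.9
dp [ 0.0359 -0.2012 -0.0683] rot [0.   0.   0.61] pos [ 652.1 -184.4   11.7] [3.142 0.    2.28 ] j [-0.39  0.83  1.29 -0.    1.03 -1.1 ] t 10.975 w 43.9 ff 29.9
```

```bash
python3 -m pendant '{"dp":[[0,0,-0.02],[0,0,-0.05],[0.005,-0.025,-0.07],[0.0125,-0.07,-0.08],[0.02,-0.115,-0.08],[0.0285,-0.16,-0.08],[0.034,-0.19,-0.078],[0.0359,-0.2012,-0.07]],"rotation":[[0,0,0],[0,0,0],[0,0,0.1],[0,0,0.22],[0,0,0.34],[0,0,0.46],[0,0,0.57],[0,0,0.61]]}';  python3 go.py 476 -288.2 9.2 1.67
```

```text
time: 11.98
tool_pos: [475.3, -289.5, 83.1]
tcp_rot: [3.14, 0.002, 1.667]
contact_force: [0.2, 0.3, -1.3]
grip_width: 44.0
finger_force: 29.9
dp [0.0013 0.0007 0.0739] rot [ 0.002  0.002 -0.003] pos [ 475.3 -289.5   83.1] [3.140e+00 2.000e-03 1.667e+00] j [-0.68  0.55  1.62 -0.    0.97 -0.78] t 11.975 w 44.0 ff 29.9
```

```bash
python3 -m pendant '{"dp":[[0.001,0.001,0.025],[0.001,0.001,0.048],[0.001,0.001,0.062],[0.001,0.001,0.07],[0.001,0.001,0.073],[0.001,0.001,0.0735],[0.001,0.001,0.0735]],"rotation":[[0,0,0],[0,0,0],[0,0,0],[0,0,0],[0,0,0],[0,0,0],[0,0,0]]}';  python3 go.py 476 -288.2 8.7 1.67
```

```text
time: 12.85
tool_pos: [477.2, -287.3, 8.6]
tcp_rot: [3.141, 0.001, 1.67]
contact_force: [0.1, -0.5, -0.2]
grip_width: 43.6
finger_force: 29.9
dp [-0.0008 -0.0013 -0.0001] rot [ 0.001  0.001 -0.   ] pos [ 477.2 -287.3    8.6] [3.141e+00 1.000e-03 1.670e+00] j [-0.68  0.66  1.68 -0.    0.8  -0.78] t 12.85 w 43.6 ff 29.9
```

Touching. Open partially (tray walls), rise, then go on.

```bash
python3 -m pendant '{"dp":[[0,0,0.0003],[0,0,0.0003],[0,0,0.0003],[0,0,0.0003],[0,0,-0.02],[0,0,-0.06],[0,0,-0.11],[0,0,-0.16]],"rotation":[[0,0,0],[0,0,0],[0,0,0],[0,0,0],[0,0,0],[0,0,0],[0,0,0],[0,0,0]]}' 0.058
python3 - <<'E'
from h import *
c=vision.capture("scene"); s=c["pixels"][:,:,::-1]; cv2.imwrite("pics/s2.png",s)
E
python3 go.py 651.2 180.2 170 1.571;python3 go.py 651.2 180.2 170 0
```

```text
time: 13.85
tool_pos: [476.6, -286.9, 169.6]
tcp_rot: [-3.141, -0.0, 1.67]
contact_force: [0.1, -0.2, -0.2]
grip_width: 58.0
finger_force: 0.0
dp [0.4498 0.2175 0.0049] rot [0.008 0.008 0.099] pos [ 479.3 -288.9  176.7] [3.134 0.008 1.67 ] j [-0.68  0.44  1.51 -0.    1.17 -0.78] t 13.9 w 57.9 ff 0.0
dp [0.4498 0.2175 0.0049] rot [ 1.30e-02 -1.00e-03  1.67e+00] pos [ 479.3 -288.9  176.7] [3.134 0.008 1.67 ] j [-0.68  0.44  1.51 -0.    1.17 -0.78] t 13.9 w 57.9 ff 0.0
```

View pics/s2.png

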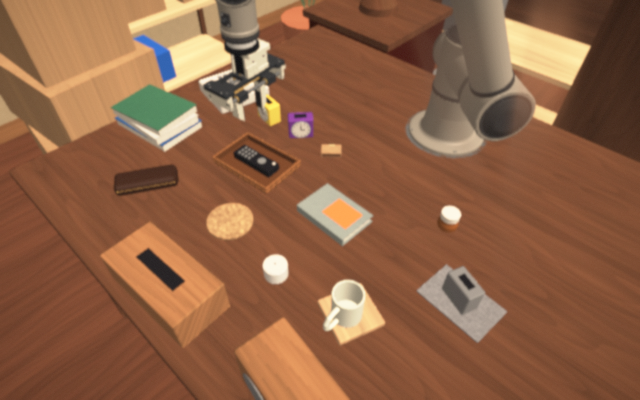

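The remote lies centred in the tray (257,160), the clock stands on the mat (465,290), the coaster (230,220) is free. Now the mug.

```bash
python3 -m pendant '{"dp":[[0.03,0.015,0],[0.08,0.04,0],[0.135,0.067,0],[0.19,0.094,0],[0.245,0.121,0],[0.3,0.148,0],[0.355,0.175,0],[0.4,0.197,0]],"rotation":[[0,0,0.18],[0,0,0.36],[0,0,0.54],[0,0,0.72],[0,0,0.9],[0,0,1.08],[0,0,1.26],[0,0,1.44]]}' 0.0918;  python3 go.py 651.2 180.2 140 0
```

```text
time: 14.9
tool_pos: [631.7, 126.3, 167.9]
tcp_rot: [3.141, -0.0, 0.256]
contact_force: [0.5, -0.5, -0.3]
grip_width: 91.9
finger_force: 0.0
dp [ 0.0326 -0.0472  0.0279] rot [ 0.    -0.     0.256] pos [631.7 126.3 167.9] [ 3.141 -0.     0.256] j [ 0.08  0.61  1.25 -0.    1.28  1.39] t 14.9 w 91.9 ff 0.0
```

```bash
python3 -m pendant '{"dp":[[0.015,-0.025,0],[0.0326,-0.0472,0.015],[0.0326,-0.0472,0.028],[0.0326,-0.0472,0.028],[0.0326,-0.0472,0.028]],"rotation":[[0,0,0.15],[0,0,0.256],[0,0,0.256],[0,0,0.256],[0,0,0.256]]}'
python3 - <<'E'
from h import *
c=vision.capture("wrist"); cv2.imwrite("pics/w3.png",c["pixels"][:,:,::-1])
E
python3 go.py 651.2 180.2 48 0
```

```text
time: 15.52
tool_pos: [650.6, 177.4, 140.5]
tcp_rot: [3.141, -0.0, 0.006]
contact_force: [-0.6, 0.4, -0.0]
grip_width: 91.8
finger_force: 0.0
dp [ 0.0004 -0.0027  0.0929] rot [ 0.    -0.001  0.006] pos [650.7 177.5 140.9] [ 3.141e+00 -1.000e-03  6.000e-03] j [ 0.15  0.69  1.18 -0.    1.27  1.72] t 15.575 w 91.7 ff 0.0
```

View pics/w3.png

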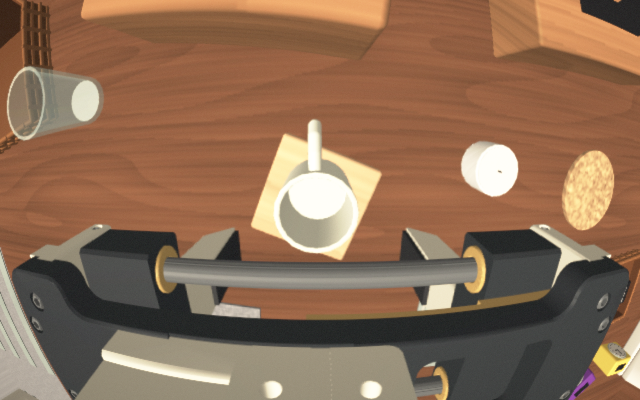

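The mug sits 2–3 mm toward tool −y (column 316 vs 320), handle straight away from the jaws' line. Descend and grip.

```bash
python3 -m pendant '{"dp":[[0.0004,-0.0027,0.02],[0.0004,-0.0027,0.045],[0.0004,-0.0027,0.07],[0.0004,-0.0027,0.085],[0.0004,-0.0027,0.0925],[0.0004,-0.0027,0.0925]],"rotation":[[0,0,0],[0,0,0],[0,0,0],[0,0,0],[0,0,0],[0,0,0]]}' && python3 -m pendant '{"dp":[[0,0,0],[0,0,0],[0,0,0],[0,0,0],[0,0,0]],"rotation":[[0,0,0],[0,0,0],[0,0,0],[0,0,0],[0,0,0]]}' 0.05; python3 go.py 652.6 -181.8 100 0
```

```text
time: 16.32
tool_pos: [651.0, 181.1, 47.8]
tcp_rot: [3.142, -0.0, 0.006]
contact_force: [-0.2, -0.5, 0.4]
grip_width: 91.9
finger_force: 0.0
time: 16.95
tool_pos: [651.0, 181.2, 47.9]
tcp_rot: [3.141, -0.0, 0.006]
contact_force: [-1.0, -0.7, 2.3]
grip_width: 60.2
finger_force: 30.0
dp [-0.0006  0.363  -0.052 ] rot [ 0.    -0.     0.006] pos [651.  181.2  47.9] [ 3.141 -0.     0.006] j [ 0.16  0.78  1.27 -0.    1.09  1.72] t 16.95 w 60.2 ff 30.0
```

```bash
python3 -m pendant '{"dp":[[0,0,-0.012],[0,0,-0.035],[0,0,-0.06],[0,0.01,-0.08],[0,0.035,-0.085],[0,0.075,-0.085],[0,0.12,-0.085],[0,0.165,-0.085]],"rotation":[[0,0,0],[0,0,0],[0,0,0],[0,0,0],[0,0,0],[0,0,0],[0,0,0],[0,0,0]]}' && python3 -m pendant '{"dp":[[0,0.045,0],[0,0.09,0],[0,0.13,0],[0,0.16,0],[0,0.18,0],[0,0.194,0],[0,0.198,0],[0,0.198,0]],"rotation":[[0,0,0],[0,0,0],[0,0,0],[0,0,0],[0,0,0],[0,0,0],[0,0,0],[0,0,0]]}'
python3 - <<'E'
from h import *
c=vision.capture("top"); cv2.imwrite("pics/t3.png",cv2.resize(c["pixels"][90:250,120:490,::-1],None,fx=2.1,fy=2.1,interpolation=cv2.INTER_CUBIC))
E
python3 go.py 652.6 -181.8 41.5 0
```

```text
time: 17.95
tool_pos: [650.9, 13.0, 131.7]
tcp_rot: [3.141, 0.002, 0.005]
contact_force: [1.2, -0.6, -2.2]
grip_width: 60.4
finger_force: 30.0
time: 18.95
tool_pos: [653.1, -181.2, 132.5]
tcp_rot: [-3.141, 0.0, 0.007]
contact_force: [-0.2, 0.8, -2.3]
grip_width: 60.4
finger_force: 30.0
dp [-0.0006  0.001   0.0911] rot [-0.     0.     0.007] pos [ 653.2 -180.8  132.6] [-3.141  0.     0.007] j [-0.38  0.7   1.18  0.    1.26  1.18] t 19.0 w 60.5 ff 30.0
```

View pics/t3.png

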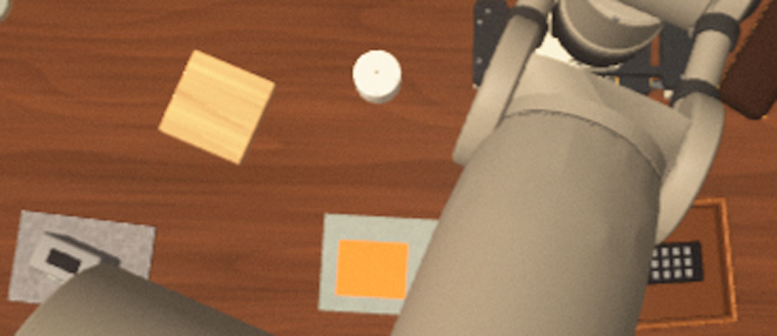

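The stand is now fully visible; the mug hangs over the coaster, hidden by the arm. Lower it.

```bash
python3 -m pendant '{"dp":[[-0.0005,0.001,0.02],[-0.0005,0.001,0.045],[-0.0005,0.001,0.065],[-0.0005,0.001,0.08],[-0.0005,0.001,0.087],[-0.0005,0.001,0.09],[-0.0005,0.001,0.091],[-0.0005,0.001,0.091]],"rotation":[[0,0,0],[0,0,0],[0,0,0],[0,0,0],[0,0,0],[0,0,0],[0,0,0],[0,0,0]]}'
python3 - <<'E'
from h import *
c=vision.capture("top"); hsv=cv2.cvtColor(c["pixels"],cv2.COLOR_RGB2HSV); H,S,V=[hsv[:,:,i].astype(int) for i in range(3)]
print("stand",*rect(c,(H>12)&(V>150)&(S>50),(190,105,262,175),15)[:3])
E
python3 go.py 652.6 -181.8 41 0
```

```text
time: 20.0
tool_pos: [653.0, -182.9, 42.2]
tcp_rot: [3.141, -0.001, 0.006]
contact_force: [0.0, -0.2, -2.3]
grip_width: 60.3
finger_force: 30.0
stand [638.2 180.8] [100.9 101.1] -0.375
dp [-0.0003 -0.0011  0.0012] rot [ 0.001 -0.001  0.006] pos [ 652.9 -182.9   42.2] [ 3.141e+00 -1.000e-03  6.000e-03] j [-0.39  0.79  1.27 -0.    1.08  1.18] t 20.05 w 60.3 ff 30.0
```

```bash
python3 -m pendant '{"dp":[[0,0,0.0008],[0,0,0.0016],[0,0,0.0016]],"rotation":[[0,0,0],[0,0,0],[0,0,0]]}' && python3 -m pendant '{"dp":[[0,0,0],[0,0,0],[0,0,0],[0,0,0],[0,0,-0.02],[0,0,-0.06],[0,0,-0.1],[0,0,-0.13]],"rotation":[[0,0,0],[0,0,0],[0,0,0],[0,0,0],[0,0,0],[0,0,0],[0,0,0],[0,0,0]]}' 0.0918; python3 go.py 463 321 170 1.195
```

```text
time: 20.42
tool_pos: [652.9, -182.9, 40.9]
tcp_rot: [3.141, -0.001, 0.006]
contact_force: [-2.1, 0.9, 4.2]
grip_width: 60.2
finger_force: 30.0
time: 21.42
tool_pos: [653.0, -182.9, 172.1]
tcp_rot: [3.141, -0.002, 0.006]
contact_force: [0.1, -0.3, 0.0]
grip_width: 91.7
finger_force: 0.0
dp [-0.1868 -0.5051  0.0013] rot [ 2.000e-03 -1.000e-03 -1.189e+00] pos [ 653.  -182.9  172.1] [ 3.141e+00 -2.000e-03  6.000e-03] j [-0.39  0.67  1.13 -0.    1.34  1.18] t 21.425 w 91.7 ff 0.0
```

```bash
python3 -m pendant '{"dp":[[-0.01,-0.027,0],[-0.03,-0.08,0],[-0.049,-0.132,0],[-0.068,-0.184,0],[-0.087,-0.236,0],[-0.106,-0.288,0],[-0.125,-0.34,0],[-0.144,-0.39,0]],"rotation":[[0,0,-0.17],[0,0,-0.34],[0,0,-0.51],[0,0,-0.68],[0,0,-0.85],[0,0,-1.02],[0,0,-1.189],[0,0,-1.189]]}';python3 go.py 463 321 130 1.199
```

```text
time: 22.42
tool_pos: [505.5, 208.0, 170.2]
tcp_rot: [3.141, -0.0, 1.197]
contact_force: [0.5, -0.2, 0.8]
grip_width: 91.8
finger_force: 0.0
dp [ 0.0897 -0.0808  0.0402] rot [ 0.001 -0.    -0.002] pos [505.5 208.  170.2] [ 3.141 -0.     1.197] j [ 0.25  0.43  1.55 -0.    1.16  0.62] t 22.425 w 91.8 ff 0.0
```

```bash
python3 -m pendant '{"dp":[[0.03,-0.027,0.005],[0.07,-0.063,0.02],[0.0897,-0.0808,0.035],[0.0897,-0.0808,0.04],[0.0897,-0.0808,0.04]],"rotation":[[0,0,0],[0,0,0],[0,0,0],[0,0,0],[0,0,0]]}'
python3 - <<'E'
from h import *
c=vision.capture("wrist"); t=vision.capture("top")
a=cv2.resize(c["pixels"],None,fx=.75,fy=.75); b=cv2.resize(t["pixels"][90:260,330:490],None,fx=1.95,fy=1.95,interpolation=cv2.INTER_CUBIC)
o=np.zeros((340,800,3),np.uint8); o[:300,:480]=a; o[:b.shape[0],480:480+b.shape[1]]=b; cv2.imwrite("pics/w4.png",o[:,:,::-1])
E
python3 go.py 463 321 26.5 1.199
```

```text
time: 23.05
tool_pos: [464.1, 318.8, 129.8]
tcp_rot: [-3.142, 0.001, 1.195]
contact_force: [-0.3, -0.4, -0.1]
grip_width: 91.8
finger_force: 0.0
dp [ 0.0016 -0.0026  0.104 ] rot [ 0.001 -0.    -0.005] pos [464.8 318.6 130.5] [ 3.141 -0.     1.194] j [ 0.47  0.5   1.55 -0.    1.09  0.84] t 23.15 w 92.2 ff 0.0
```

View pics/w4.png

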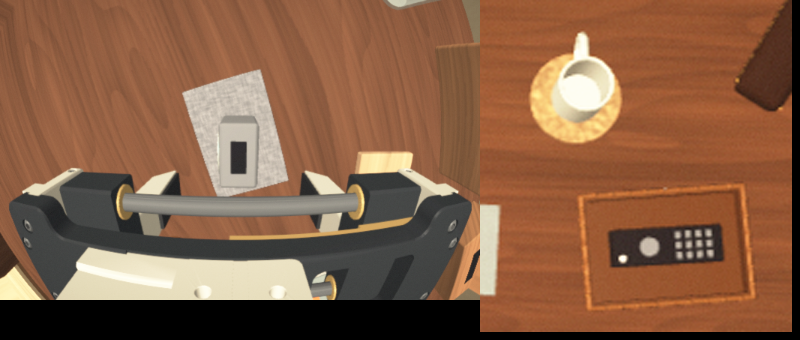

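The clock is centred between the fingers (column 239 of 480); remote centred in the tray, mug on the coaster. Grip the clock.

```bash
python3 -c "
from h import *
c=vision.capture('top'); print('mug',ray(c,[(384.6,132.6)],80))"
python3 -m pendant '{"dp":[[0.001,-0.0026,0.025],[0.001,-0.0026,0.05],[0.001,-0.0026,0.075],[0.001,-0.0026,0.095],[0.001,-0.0026,0.1035],[0.001,-0.0026,0.1035]],"rotation":[[0,0,0],[0,0,0],[0,0,0],[0,0,0],[0,0,0],[0,0,0]]}' && python3 -m pendant '{"dp":[[0,0,0],[0,0,0],[0,0,0],[0,0,0],[0,0,0],[0,0,0]],"rotation":[[0,0,0],[0,0,0],[0,0,0],[0,0,0],[0,0,0],[0,0,0]]}' 0.03; python3 go.py 638.2 180.8 110 1.196
```

```text
mug [[ 652.59498065 -182.93176025]]
time: 23.95
tool_pos: [462.2, 320.9, 26.6]
tcp_rot: [-3.142, 0.0, 1.194]
contact_force: [0.8, 0.7, 0.3]
grip_width: 91.7
finger_force: 0.0
time: 24.7
tool_pos: [462.0, 321.3, 26.5]
tcp_rot: [3.141, -0.0, 1.195]
contact_force: [0.2, 0.7, 0.1]
grip_width: 40.1
finger_force: 30.0
dp [-0.0661  0.2155 -0.0834] rot [ 0.    -0.    -0.001] pos [462.  321.3  26.5] [ 3.141 -0.     1.195] j [ 0.47  0.64  1.65 -0.    0.85  0.85] t 24.7 w 40.1 ff 30.0
```

```bash
python3 -m pendant '{"dp":[[0,0,-0.015],[0,0,-0.04],[-0.003,0.01,-0.065],[-0.0138,0.045,-0.08],[-0.0276,0.09,-0.083],[-0.0414,0.135,-0.083],[-0.0544,0.177,-0.083],[-0.062,0.202,-0.083]],"rotation":[[0,0,0],[0,0,0],[0,0,0],[0,0,0],[0,0,0],[0,0,0],[0,0,0],[0,0,0]]}' && python3 -m pendant '{"dp":[[-0.003,0.009,0],[-0.004,0.0135,0],[-0.004,0.0135,0]],"rotation":[[0,0,0],[0,0,0],[0,0,0]]}'; python3 go.py 638.2 180.8 38 1.196
```

```text
time: 25.7
tool_pos: [628.4, 187.7, 110.1]
tcp_rot: [3.141, 0.0, 1.194]
contact_force: [-0.7, 0.0, -2.6]
grip_width: 40.0
finger_force: 30.0
time: 26.08
tool_pos: [637.5, 181.6, 109.6]
tcp_rot: [-3.141, 0.0, 1.196]
contact_force: [-0.1, -0.0, -2.2]
grip_width: 40.2
finger_force: 30.0
dp [-0.0005  0.0009  0.0716] rot [-0.  0.  0.] pos [637.5 181.6 109.6] [-3.141  0.     1.196] j [0.16 0.69 1.26 0.   1.19 0.54] t 26.075 w 40.2 ff 30.0
```

```bash
python3 -m pendant '{"dp":[[-0.0005,0.001,0.02],[-0.0005,0.001,0.04],[-0.0005,0.001,0.056],[-0.0005,0.001,0.065],[-0.0005,0.001,0.07],[-0.0005,0.001,0.0715],[-0.0005,0.001,0.0715]],"rotation":[[0,0,0],[0,0,0],[0,0,0],[0,0,0],[0,0,0],[0,0,0],[0,0,0]]}'; python3 go.py 638.2 180.8 37.3 1.196
```

```text
time: 26.95
tool_pos: [639.2, 180.1, 38.4]
tcp_rot: [3.141, -0.0, 1.195]
contact_force: [0.1, 0.1, -2.5]
grip_width: 40.0
finger_force: 30.0
dp [ 0.0003 -0.0012  0.0011] rot [ 0.001 -0.    -0.001] pos [639.2 180.1  38.4] [ 3.141 -0.     1.195] j [ 0.16  0.77  1.32 -0.    1.05  0.53] t 26.95 w 40.0 ff 30.0
```

```bash
python3 -m pendant '{"dp":[[0,0,0.0008],[0,0,0.0014],[0,0,0.0014]],"rotation":[[0,0,0],[0,0,0],[0,0,0]]}' && python3 -m pendant '{"dp":[[0,0,0],[0,0,0],[0,0,0],[0,0,0],[0,0,-0.02],[0,0,-0.06],[0,0,-0.11],[0,0,-0.16]],"rotation":[[0,0,0],[0,0,0],[0,0,0],[0,0,0],[0,0,0],[0,0,0],[0,0,0],[0,0,0]]}' 0.0918 && python3 -m pendant '{"dp":[[-0.03,-0.03,0],[-0.08,-0.05,0],[-0.14,-0.05,0],[-0.2,-0.05,0],[-0.2,-0.05,0]],"rotation":[[0,0,0],[0,0,0],[0,0,0],[0,0,0],[0,0,0]]}'
python3 - <<'E'
from h import *
s=vision.capture("scene"); t=vision.capture("top")
b=cv2.resize(t["pixels"][90:260,120:490],None,fx=2.1,fy=2.1,interpolation=cv2.INTER_CUBIC)[:,:777]
o=np.zeros((600,800,3),np.uint8); o[:b.shape[0],:b.shape[1]]=b; q=s["pixels"][120:360,160:520]; o[358:598,:360]=q; cv2.imwrite("pics/f.png",o[:,:,::-1])
E
```

```text
time: 27.32
tool_pos: [639.2, 180.1, 37.5]
tcp_rot: [3.141, -0.0, 1.195]
contact_force: [-1.6, -0.5, 3.6]
grip_width: 39.6
finger_force: 30.0
time: 28.32
tool_pos: [638.7, 180.0, 198.0]
tcp_rot: [-3.141, 0.0, 1.195]
contact_force: [0.5, 0.2, 0.3]
grip_width: 91.9
finger_force: 0.0
time: 28.95
tool_pos: [517.9, 9.2, 197.0]
tcp_rot: [3.141, 0.001, 1.191]
contact_force: [0.4, 0.5, -0.7]
grip_width: 91.6
finger_force: 0.0
```

View pics/f.png

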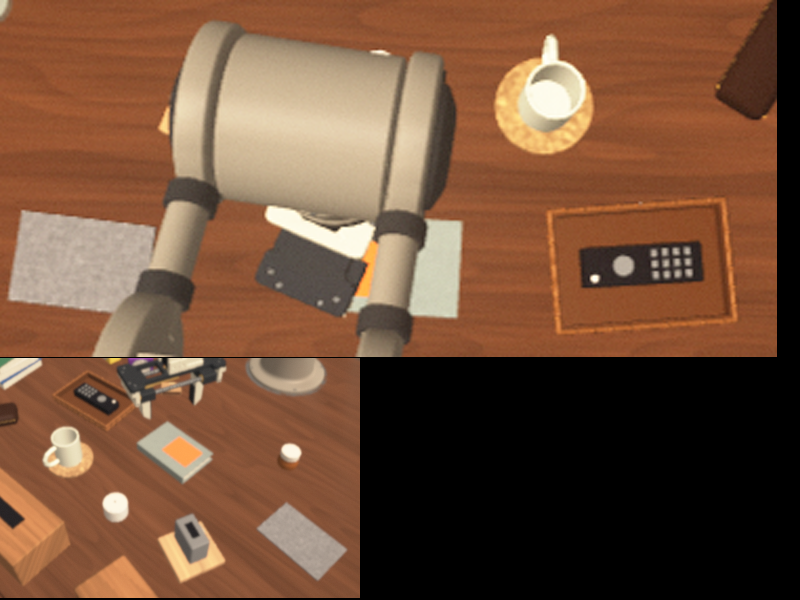

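The mug is on the coaster (544,100), the remote is centred in the tray (641,264), and the clock stands square on the stand (scene crop 192,540). The gripper is clear, so I'm handing in.

```bash
python3 -m pendant '{"dp":[[0,0,0],[0,0,0],[0,0,0],[0,0,0]],"rotation":[[0,0,0],[0,0,0],[0,0,0],[0,0,0]]}'; python3 -c "
from plant import workorder; print(workorder.close_job())"
```

```text
time: 29.55
tool_pos: [519.1, 12.7, 196.5]
tcp_rot: [-3.141, 0.0, 1.196]
contact_force: [0.2, 0.0, 0.7]
grip_width: 91.9
finger_force: 0.0
the job is handed in; nothing more can be done
None
```

The job is handed in at about 30 s: in the last pictures the remote lies flat in the tray, the mug stands upright on the coaster and the clock stands square on the stand (it waited on the mat first), with the book and candle undisturbed; the hand-in call returned no verdict.

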